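Load the module and aim the inspection mirror

ROBOT

A 7-joint arm with a two-finger parallel gripper is mounted at the origin on the work surface. World frame = base frame: x ahead of the robot, y to its left, z up, the work surface at z = 0. Lengths are in m, angles in rad, forces in N, time in s.
With the tool pointing down it reaches from about 0.4 to 0.875 m from the base axis. Payload 19.3 kg.
Tool frame: the origin (TCP) lies between the finger pads; the fingertips stand 17 mm ahead of it and the grasp point (between the pads) lies 2 mm behind it (bot.finger_overhang is the distance from the TCP to the fingertips, in m); z points along the fingers, y is the line along which they close (so a half turn about z gives the same grasp; the last joint's range is limited). The gripper opens to 85 mm and grips with 20 to 120 N. Pads are 22 mm wide; open, the fingers measure 114 mm over their backs; the gripper's body (76 mm by 85 mm) begins 54 mm behind the grasp point. The pads swing forward as they close: fully open they stand 13 mm farther back than shut.
Start: joints at [1.188, 0.521, -0.036, 1.599, 0.021, 1.021, -0.113], TCP at [0.192, -0.595, 0.222] pointing down, gripper open.
Joint ranges: [-2.91, 2.91], [-0.3, 2.13], [-1.5, 1.42], [0.17, 2.43], [-1.26, 4.41], [0.16, 1.93], [-2.52, 2.52]. Speed limits (rad/s): [1.89, 1.89, 2.39, 2.39, 3.01, 3.01, 3.01].

INTERFACE

Orientations are given as [roll, pitch, yaw] about the fixed x, y, z axes, in that order (R = Rz(yaw) Ry(pitch) Rx(roll)).
In Python, from workcell import observe, grab_frame, bot gives the robot as it stands.
- The arm moves only by the shell command python3 -m crank 'ROWS' [FORCE]. ROWS is a JSON object of lists of equal length, an entry for each row: "linear": the shift along the world's x, y, z each as a share of 0.25 m, from -1 to 1, a list of three; "delta_rot": the turn, a rotation vector about the world's x, y, z each as a share of 30 degrees, from -1 to 1, a list of three; "fingers": the opening, from -1 (shut) to 1 (fully open). In form: {"linear": [[dx, dy, dz], ...], "delta_rot": [[rx, ry, rz], ...], "fingers": [fingers, ...]}. A call has 1 to 5 rows; each row is the pose to reach, as a shift and turn from the pose commanded when the call began; what a row does not reach only later rows make up. A row lasts 1/10 s, in which the tool goes at most 50 mm and 8.59 degrees, less where a joint would pass 70% of its speed; a pose out of reach is approached as far as the arm can. A call with a number of a shift or a turn outside -1 to 1 is refused whole. A call with a gripper value outside its range is refused whole. The fingers move at their own pace and stop on an object; FORCE is the grip in N (left out, the last holds). Time passes only in rows, so rows that repeat a pose let the fingers close. It gives the time, the measured TCP pose, the force, the opening and the grip force at its end, in the units of the state.
- observe(): the state, without advancing time (a new reading comes with each control period).
- grab_frame(name): name is "scene" or "top" or "wrist"; returns a dict with "image" (420x560x3 uint8, red, green, blue), "mtx" (3x3 intrinsics, pixels), "k1" (the pictures are not rectified: a ray, as slopes to the right and down, at radius r is drawn at 1 + k1 r^2 times it, then the intrinsics apply), "xyz" and "orientation" of the camera in the world. Camera axes: x right, y down, z forward; pixel columns grow to the right and rows downward; lengths in m; the calibration is good to about 2 mm. A picture is of the moment at which its call begins. There is no depth.
- bot.job_done(): hands the job in; it is judged then, once.
The state is a dict: "clock": time; "qpos": joint angles; "qd": joint speeds; "joint_efforts": joint torques, N m; "position": TCP position; "tool_rot": TCP orientation; "force": force on the tool from outside, world axes, zero at the start; "moment": the same for the moment, N m; "grip_width": finger opening in m; "finger_force": force on a finger pad.
Only numpy, scipy, OpenCV 4.12 (cv2) and the standard library are available. Lean on these libraries where they do the work, as an engineer would, in place of code of your own. Each camera call takes 0.05 s, during which the arm holds its last target. There are 200 camera calls.

TASK

Take the taller plug-in module out of the grey stand and slide it fully down into the slot of the black block on the inspection station, its round marker facing the mirror, and let go of it. Then grip the fin on top of the spring-loaded mirror and turn it until the small camera on the swing arm sees the marker reflected in the middle of the mirror, and finish while still holding the mirror at that angle, without letting go. Do not move the camera arm or disturb the other things on the bench.

Things in the scene. Friction and masses are not known exactly. Their poses are not given: they have to be found in the camera images.
- station: fixed inspection station: aluminium base plate, 290 x 330 x 12 mm, lying on the bench. Origin on the bench under the mirror's upright turning axis; z up. The plate reaches from -55 to +235 mm along its x and -105 to +225 mm along its y. The slot block stands 170 mm along +y from the origin, the camera roughly along +x.
- slot_floor (a point): centre of the slot's floor, 27 mm above the bench, in the station's black slot block (130 x 54 mm, its top 62 mm above the bench); axes parallel to the station's. The slot opens upward, is 35 mm deep, 92.5 mm long along the station's x and 12.5 mm wide along its y, with a 3 mm lead-in bevel.
- stand: fixed grey stand for two modules, 120 x 150 x 55 mm; origin at the centre of its underside. Two upward slots, 94 mm along its x, 14 mm along its y, 45 mm deep (floors 10 mm above the bench), centred 45 mm either side of its middle along y. The modules may stand in either.
- module: the taller plug-in module, light metal, a loose upright slab 90 mm (its x) x 10 mm (its y) x 130 mm tall (z), about 0.12 kg; origin at the centre of its underside. It starts upright in the stand with 85 mm showing above it. The round marker is on its -y face; that face must look toward the mirror, so its y axis ends along the station's y axis (within a few degrees).
- marker (a point): centre of the round black-and-white marker, 26 mm across, on the module's -y face, 78 mm above its underside (so 105 mm above the bench once the module is seated); axes as the module's
- mirror (a joint): angle of the mirror about its upright axis: 0 at rest, growing anticlockwise seen from above, up to 1.7 rad. At rest its reflecting face looks 0.26 rad clockwise of the station's +x. A light spring (under 0.1 N m in all) swings it back to 0 when let go. It must be turned by roughly 0.8 to 1.3 rad, depending on where the camera stands (see lens).
- mirror_fin (a point): point to grip on the upright black fin on top of the mirror, on the turning axis, 172 mm above the bench; turns with the mirror: its x axis is the outward normal of the reflecting face, z up. The fin is 34 mm along this x, 12 mm thick along this y, 140 to 186 mm above the bench. The glass is 80 mm wide, 60 mm tall, centred 105 mm above the bench, its face on the axis.
- camera_arm (a joint): angle of the camera's swing arm about the mirror's axis: 0 with the camera straight along the station's +x, growing anticlockwise seen from above; between -0.45 and 0.45. It has stiff friction and must stay as found.
- lens (a point): centre of the camera's lens, 170 mm from the mirror's axis, 105 mm above the bench, looking at the axis; the camera is a black 36 x 40 x 36 mm box on a thin post. For it to see the marker, the normal of the mirror's face must halve the angle, seen from above, between the directions from the turning axis to the lens and to the marker of the seated module.
- spare: the shorter plug-in module, 90 x 10 x 95 mm, no marker, standing in the other slot of the stand; origin at the centre of its underside; leave it
- pump_bottle: clear pump bottle, 70 mm wide, 160 mm tall; origin at the centre of its underside
- screwdriver: screwdriver lying beyond the stand; origin under it
- mug: white mug, 80 mm wide, 90 mm tall; origin at the centre of its underside
- mouse: black computer mouse, 100 x 60 x 33 mm; origin at the centre of its underside
- tray: low orange parts tray, 100 x 130 x 30 mm; origin at the centre of its underside
- weight: small steel cylinder, 32 mm wide, 30 mm tall, standing on the station's base plate; origin at the centre of its underside
- tape: roll of clear tape lying flat, 90 mm wide, 20 mm tall; origin at the centre of its underside

How it is judged:
On the way, in this order (a step that is already met when the one before it is completed fails the run):
1. the tall module stands fully down in the station's slot, marker toward the mirror, released (horizontal distance between module and slot_floor below 0.005 m and z of module in the frame of slot_floor below 0.004 m and angle between the y axis of module and the y axis of station, either way round below 0.06 rad and angle between module's own z axis and vertical below 0.12 rad and y of marker in the frame of station below 0.1685 m and contact force between the fingers and module below 0.1 N), for 0.3 s.
2. the gripped mirror shows the marker to the camera (((value of joint camera_arm between -0.48 and -0.4199 rad and value of joint mirror between 0.7154 and 0.9254 rad) or (value of joint camera_arm between -0.42 and -0.3599 rad and value of joint mirror between 0.7454 and 0.9554 rad) or (value of joint camera_arm between -0.36 and -0.2999 rad and value of joint mirror between 0.7754 and 0.9854 rad) or (value of joint camera_arm between -0.3 and -0.2399 rad and value of joint mirror between 0.8054 and 1.0154 rad) or (value of joint camera_arm between -0.24 and -0.1799 rad and value of joint mirror between 0.8354 and 1.0454 rad) or (value of joint camera_arm between -0.18 and -0.1199 rad and value of joint mirror between 0.8654 and 1.0754 rad) or (value of joint camera_arm between -0.12 and -0.0599 rad and value of joint mirror between 0.8954 and 1.1054 rad) or (value of joint camera_arm between -0.06 and 0.0001 rad and value of joint mirror between 0.9254 and 1.1354 rad) or (value of joint camera_arm between 0 and 0.0601 rad and value of joint mirror between 0.9554 and 1.1654 rad) or (value of joint camera_arm between 0.06 and 0.1201 rad and value of joint mirror between 0.9854 and 1.1954 rad) or (value of joint camera_arm between 0.12 and 0.1801 rad and value of joint mirror between 1.0154 and 1.2254 rad) or (value of joint camera_arm between 0.18 and 0.2401 rad and value of joint mirror between 1.0454 and 1.2554 rad) or (value of joint camera_arm between 0.24 and 0.3001 rad and value of joint mirror between 1.0754 and 1.2854 rad) or (value of joint camera_arm between 0.3 and 0.3601 rad and value of joint mirror between 1.1054 and 1.3154 rad) or (value of joint camera_arm between 0.36 and 0.4201 rad and value of joint mirror between 1.1354 and 1.3454 rad) or (value of joint camera_arm between 0.42 and 0.4801 rad and value of joint mirror between 1.1654 and 1.3754 rad)) and velocity of joint mirror between -0.1 and 0.1 rad/s and contact force between the fingers and mirror above 1 N), for 0.3 s.
At the end, for the whole second after the job is handed in: The module stands in the station's slot (within 5 mm of its centre, underside within 4 mm of its floor, marker facing the mirror), not touched by the fingers; the fingers hold the mirror (over 1 N) at rest within about 0.1 rad of the angle that halves the directions to lens and marker (all of step 1 and all of step 2); the arm keeps its last pose, push and grip.
It fails at once if the camera arm is pushed (lens moved over 12 mm) (distance of lens from where it was at the start of the episode above 0.012 m).
It fails at once if another thing on the bench is disturbed (moved over 30 mm) (distance of any of spare, pump_bottle, screwdriver, mug, mouse, tray, weight, tape from where it was at the start of the episode above 0.03 m).
It also fails if it takes over 56 s, if anything falls off the work surface, if the arm or the gripper's body presses on something with over 40 N, if the wrist force passes 120 N, or if a joint passes its speed limit or range.

## Working session

There is one attempt and no reset: what is moved stays moved. The work goes in short steps, Python scripts to look and compute and a shell command to move; the robot and the scene stay as the last step left them, time stands still between calls to the robot, and variables do not carry over. Pictures are saved under pics/ and viewed, at most 10 in all, crops included, and the job is handed in when it is done.

```bash
mkdir -p pics; cat > h.py <<'E'
import numpy as np, cv2
from scipy.spatial.transform import Rotation as R
from workcell import observe, grab_frame, bot
def ray(f,uv):
    K=np.array(f["mtx"]);k=f["k1"]
    d=(np.array(uv,float)-[K[0,2],K[1,2]])/[K[0,0],K[1,1]]
    s=d.copy()
    for _ in range(20): s=d/(1+k*(s@s))
    return np.array(f["xyz"]), R.from_euler('xyz',f["orientation"]).as_matrix()@np.array([s[0],s[1],1])
def onz(f,uv,z):
    o,d=ray(f,uv); return o+d*(z-o[2])/d[2]
def proj(f,P):
    K=np.array(f["mtx"]);c=R.from_euler('xyz',f["orientation"]).as_matrix().T@(np.array(P)-f["xyz"])
    s=c[:2]/c[2]; s=s*(1+f["k1"]*(s@s)); return s*[K[0,0],K[1,1]]+[K[0,2],K[1,2]]
def save(f,n): cv2.imwrite(f"pics/{n}.png",f["image"][:,:,::-1])
E
python3 - <<'E'
from h import *
import pickle
for n in("top","scene"):
    f=grab_frame(n);save(f,n);pickle.dump(f,open(n+".pkl","wb"));print(f["xyz"],f["orientation"],f["mtx"],f["k1"])
print(observe())
E
```

```text
[ 0.35562833 -0.06146882  1.68875793] [-3.03046459 -0.00827786 -1.58258245] [[461.74867549   0.         286.45811161]
 [  0.         461.74867549 207.62072016]
 [  0.           0.           1.        ]] -0.0009152900460027343
[1.10695987 0.33115158 1.11403695] [-2.51999205 -0.00274919  2.18080039] [[421.38376916   0.         281.73925361]
 [  0.         421.38376916 209.56985961]
 [  0.           0.           1.        ]] 0.02856756152637631
{'clock': 0.1, 'qpos': array([ 1.18779196,  0.5219378 , -0.03632651,  1.59993101,  0.02120364,
        1.02112785, -0.11281627]), 'qd': array([ 0.00192177, -0.0019379 ,  0.00076871, -0.00160439, -0.00145514,
        0.00027406,  0.00193032]), 'joint_efforts': array([ 6.50715912e-03, -9.28508091e+01,  1.98521890e+00, -3.70541704e+01,
        1.82050082e-02,  5.38768043e-03, -5.71914177e-05]), 'position': array([ 0.19219994, -0.59438728,  0.22140082]), 'tool_rot': array([-3.14057656e+00,  7.55199645e-05,  3.12777901e-01]), 'force': array([ 0.70526027, -0.37530208,  0.38525768]), 'moment': array([0.01539856, 0.01121095, 0.00093169]), 'finger_force': 0.0, 'grip_width': 0.08530461311289965}
```

View pics/top.png

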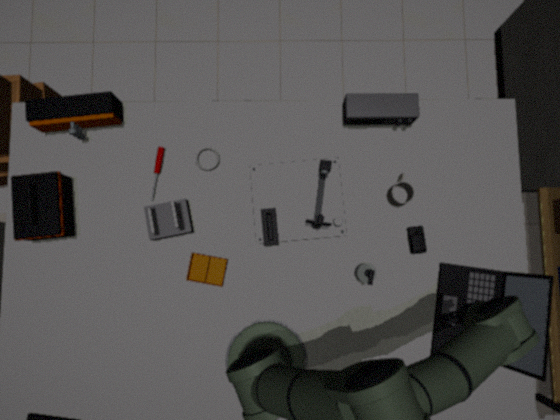

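View pics/scene.png

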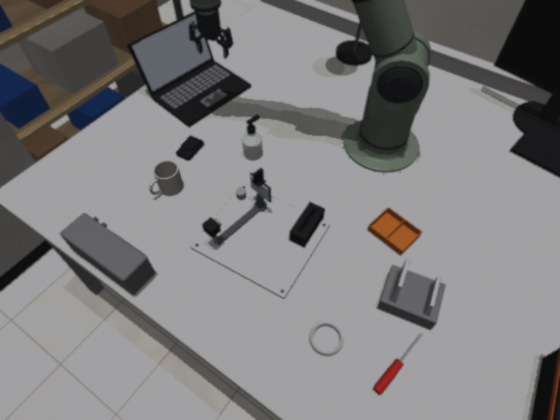

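The top view shows the stand at about (168,218), slot block (269,226), mirror (319,222), lens box (325,167). I'll enlarge both regions.

```bash
python3 - <<'E'
from h import *
t=cv2.imread("pics/top.png");s=cv2.imread("pics/scene.png")
a=cv2.resize(t[145:255,140:360],(800,400),interpolation=cv2.INTER_CUBIC)
b=cv2.resize(s[160:340,180:460],(800,514),interpolation=cv2.INTER_CUBIC)
cv2.imwrite("pics/tc.png",cv2.convertScaleAbs(a,alpha=1.6)); cv2.imwrite("pics/sc.png",cv2.convertScaleAbs(b,alpha=1.6))
E
```

```text
(no output)
```

View pics/tc.png

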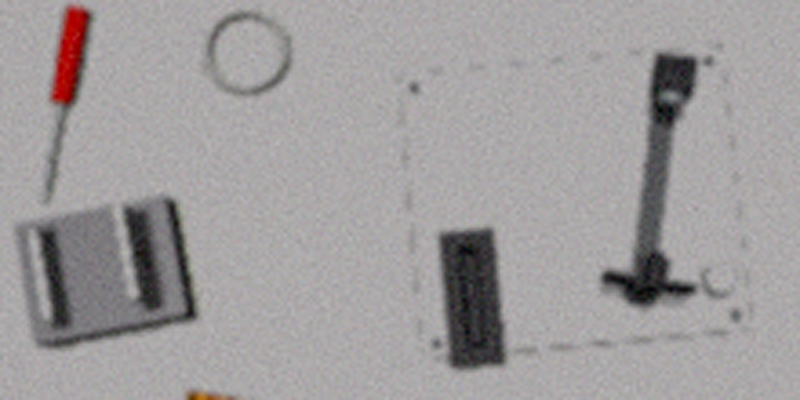

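View pics/sc.png

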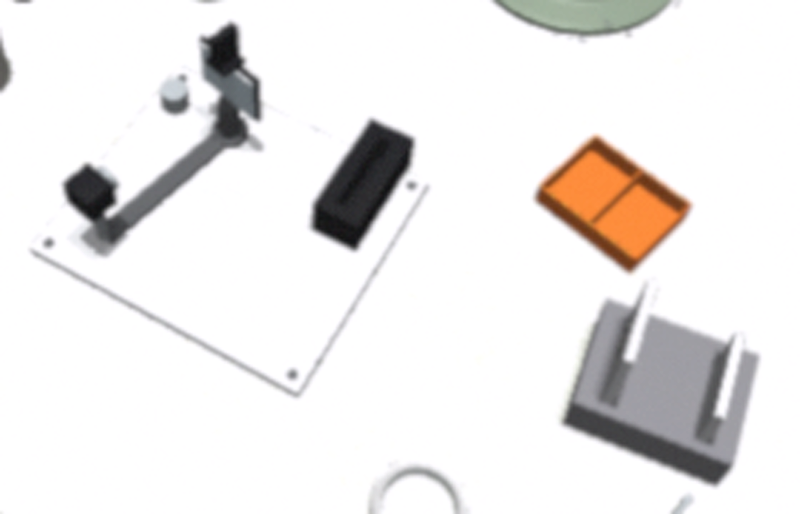

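Crop (top, 3.636x): plate screws at (414,88),(708,61),(436,343),(735,315); block about (470,298); stand corners about (17,225),(172,197),(197,318),(40,345). Scene crop: both modules stick out of the stand; it isn't yet clear which is taller.

```bash
python3 - <<'E'
from h import *
import pickle
t=pickle.load(open("top.pkl","rb"));s=pickle.load(open("scene.pkl","rb"))
U=lambda x,y:(140+(x+.5)/3.636-.5,145+(y+.5)/3.636-.5)
V=lambda x,y:(180+(x+.5)/2.857-.5,160+(y+.5)/2.857-.5)
c=[onz(t,U(*p),.012) for p in[(414,88),(436,343),(735,315),(708,61)]]  # +x+y, -x+y, -x-y,+x-y
c=np.array(c)[:,:2];m=c.mean(0)
ex=(c[0]+c[3]-c[1]-c[2]);ey=(c[0]+c[1]-c[2]-c[3])
a=np.arctan2(ex[1],ex[0]);b=np.arctan2(-ey[0],ey[1]);print(c,m,a,b,np.linalg.norm(ex)/2,np.linalg.norm(ey)/2)
yaw=(a+b)/2;Rz=R.from_euler('z',yaw).as_matrix()[:2,:2]
O=m-Rz@[.09,.06];print("origin",O,"yaw",yaw,"slot",O+Rz@[0,.17])
for f,W,n in((t,U,"top"),(s,V,"sc")):
  for P in((0,.17,.062),(.065,.197,.062),(-.065,.143,.062),(0,0,.186)):
    q=np.r_[O+Rz@P[:2],P[2]];print(n,P,proj(f,q))
g=cv2.cvtColor(t["image"],cv2.COLOR_RGB2GRAY)
roi=np.zeros_like(g);roi[200:250,255:285]=255
cn,_=cv2.findContours(((g<75)*roi),0,1);k=max(cn,key=cv2.contourArea)
r=cv2.minAreaRect(k);print(r,onz(t,r[0],.062))
# camera box top
roi[:]=0;roi[150:178,310:340]=255
cn,_=cv2.findContours(((g<60)*roi),0,1);k=max(cn,key=cv2.contourArea);r=cv2.minAreaRect(k);print("cam",r)
p=onz(t,U(675,75),.123)[:2]-O;print(p,np.linalg.norm(p),np.arctan2(p[1],p[0])-yaw)
sc=[onz(t,U(*p),.055) for p in[(17,225),(172,197),(197,318),(40,345)]];sc=np.array(sc)[:,:2]
print(sc,sc.mean(0),sc[0]-sc[1],sc[3]-sc[2],sc[1]-sc[2])
for p in [(607,300),(759,354),(568,405),(727,466)]:print(onz(s,V(*p),.055))
E
```

```text
[[ 0.68772181  0.04224853]
 [ 0.4292844   0.02132991]
 [ 0.45383637 -0.27773775]
 [ 0.71258543 -0.2567322 ]] [ 0.570857   -0.11772288] 0.08088512520874153 0.08244082259641128 0.25944146102095306 0.3000432360743989
origin [ 0.48605127 -0.18486442] yaw 0.0816629739025764 slot [ 0.47218399 -0.01543096]
top (0, 0.17, 0.062) [269.20499273 226.06277532]
top (0.065, 0.197, 0.062) [259.97472969 208.53078376]
top (-0.065, 0.143, 0.062) [278.51068313 243.73785911]
top (0, 0, 0.186) [319.93444059 218.54623919]
sc (0, 0.17, 0.062) [307.10306708 218.96007587]
sc (0.065, 0.197, 0.062) [304.71282079 238.64128144]
sc (-0.065, 0.143, 0.062) [309.34826764 200.4982492 ]
sc (0, 0, 0.186) [257.67731664 170.36654278]
((269.5646667480469, 226.84115600585938), (37.81137466430664, 15.722782135009766), 85.60128784179688) [ 0.46941927 -0.01667828  0.062     ]
cam ((324.5, 168.5), (17.0, 11.0), 90.0)
[ 0.18970274 -0.02728809] 0.1916553361306804 -0.2245295366229607
[[0.54719398 0.42776029]
 [0.5731646  0.27691588]
 [0.45430803 0.25123131]
 [0.42983566 0.40291269]] [0.50112557 0.33970504] [-0.02597062  0.1508444 ] [-0.02447237  0.15168137] [0.11885657 0.02568457]
[0.46131421 0.26363098 0.055     ]
[0.43049635 0.40815469 0.055     ]
[0.58235787 0.28309982 0.055     ]
[0.55218163 0.4271827  0.055     ]
```

Station found: origin (0.486,-0.185), yaw 0.082, slot (0.471,-0.016); camera arm about -0.22 rad; stand about (0.504,0.343), yaw about 0.19. Moving to look at the stand.

```bash
python3 -m crank '{"linear": [[0.6,0.3,0.7],[0.6,0.3,0.7],[0.6,0.3,0.7],[0.6,0.3,0.7],[0.6,0.3,0.7]], "delta_rot": [[0,0,-0.22],[0,0,-0.22],[0,0,-0.22],[0,0,-0.22],[0,0,-0.22]], "fingers": [0,0,0,0,0]}' 30
python3 -m crank '{"linear": [[0.2,0.95,0],[0.2,0.95,0],[0.2,0.95,0],[0.2,0.95,0],[0.2,0.95,0]], "delta_rot": [[0,0,0],[0,0,0],[0,0,0],[0,0,0],[0,0,0]], "fingers": [0,0,0,0,0]}'
python3 -m crank '{"linear": [[0.2,0.97,0],[0.2,0.97,0],[0.2,0.97,0],[0.2,0.97,0],[0.2,0.97,0]], "delta_rot": [[0,0,0],[0,0,0],[0,0,0],[0,0,0],[0,0,0]], "fingers": [0,0,0,0,0]}'
python3 -c "
from h import *
f=grab_frame('wrist');save(f,'w1');print(f['xyz'],f['orientation'])"
```

```text
clock: 0.6
position: [0.3439, -0.5185, 0.3988]
tool_rot: [3.141, -0.001, 0.198]
force: [-0.1, -0.6, -0.3]
grip_width: 0.0427
finger_force: 0.0
clock: 1.1
position: [0.3924, -0.2796, 0.3969]
tool_rot: [-3.142, 0.0, 0.199]
force: [1.2, -0.9, 0.0]
grip_width: 0.0424
finger_force: 0.0
clock: 1.6
position: [0.4421, -0.0375, 0.397]
tool_rot: [3.141, -0.0, 0.198]
force: [1.3, -0.3, -0.2]
grip_width: 0.043
finger_force: 0.0
[ 0.51225847 -0.02421254  0.54926551] [ 2.85611008e+00 -1.17962906e-03 -1.37324458e+00]
```

View pics/w1.png

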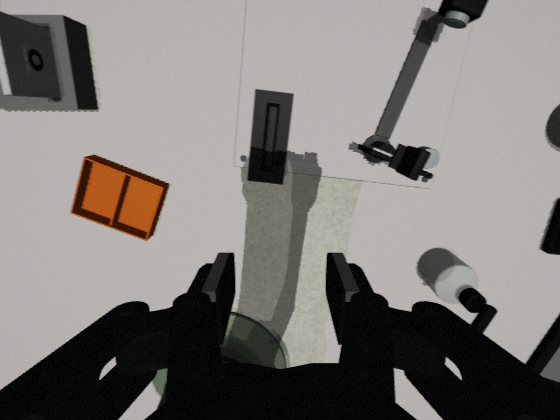

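Wrist view: the marker is on the near module at (36,60), facing the station, so no flip is needed. The block top runs (257,90)-(293,94)-(285,184)-(249,181).

```bash
python3 -m crank '{"linear": [[0.1,1,-0.1],[0.1,1,-0.1],[0.1,1,-0.1],[0.1,1,-0.1],[0.1,1,-0.1],[0.1,1,-0.1]], "delta_rot": [[0,0,0]], "fingers": [0]}' | head -3
python3 - <<'E'
from h import *
f=grab_frame('wrist')
c=np.array([onz(f,p,.062)[:2] for p in[(257,90),(293,94),(285,184),(249,181)]])
print(c,c.mean(0)); e=c[0]+c[1]-c[2]-c[3]; print(np.arctan2(e[1],e[0]),np.linalg.norm(e)/2)
print(onz(f,(271,137),.062), onz(f,(36,60),.088), observe()['position'])
E
```

```text
[[ 0.53487917  0.02099266]
 [ 0.53990943 -0.02913924]
 [ 0.41241357 -0.04475822]
 [ 0.40591619  0.00905069]] [ 0.47327959 -0.01096353]
0.107056469399448 0.12896777077278535
[ 0.47603953 -0.01059816  0.062     ] [0.51169554 0.30391809 0.088     ] [ 0.44276795 -0.03398002  0.39696728]invalid input at $.delta_rot: expected 6 entries
```

```bash
python3 -m crank '{"linear": [[0.1,0.6,-0.1],[0.1,0.6,-0.1],[0.1,0.6,-0.1],[0.1,0.6,-0.1],[0.1,0.6,-0.1]], "delta_rot": [[0,0,0],[0,0,0],[0,0,0],[0,0,0],[0,0,0]], "fingers": [0,0,0,0,0]}'
python3 -c "
from h import *
import pickle
f=grab_frame('wrist');save(f,'w2');print(f['xyz'],f['orientation']);pickle.dump(f,open('w2.pkl','wb'))"
```

```text
clock: 2.2
position: [0.4671, 0.1111, 0.3713]
tool_rot: [-3.141, 0.001, 0.2]
force: [0.8, -0.7, 0.7]
grip_width: 0.0429
finger_force: 0.0
[0.53743868 0.12450968 0.52351709] [ 2.85468290e+00 -6.90802402e-04 -1.37115100e+00]
```

View pics/w2.png

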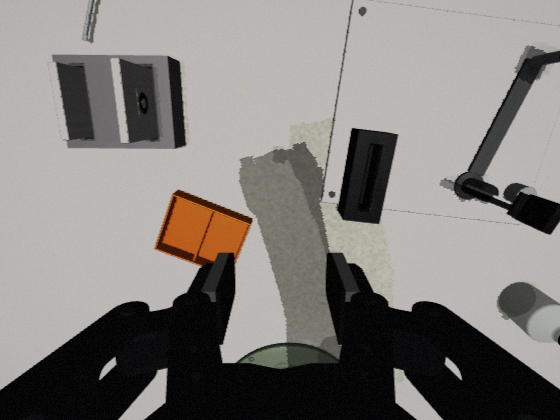

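The module's bright top edge runs from about (116,59) to (125,142). Marker at (143,102). Block corners: (353,129),(397,134),(381,223),(338,214).

```bash
python3 - <<'E'
from h import *
import pickle
f=pickle.load(open('w2.pkl','rb'));g=cv2.cvtColor(f['image'],cv2.COLOR_RGB2GRAY)
for v in(70,100,130): print(v,g[v,106:136])
c=np.array([onz(f,p,.062)[:2] for p in[(353,129),(397,134),(381,223),(338,214)]]);e=c[0]+c[1]-c[2]-c[3]
print(c.mean(0),np.arctan2(e[1],e[0]),np.linalg.norm(e)/2)
s=np.array([onz(f,p,.055)[:2] for p in[(53,55),(170,57),(176,147),(67,147)]]);e=s[0]+s[1]-s[2]-s[3];d=s[0]+s[3]-s[1]-s[2]
print('stand',s.mean(0),np.arctan2(e[1],e[0]),np.arctan2(-d[0],d[1]),np.linalg.norm(e)/2,np.linalg.norm(d)/2)
a,b=onz(f,(117,59),.14),onz(f,(126,142),.14);print('mod',a,b,(a+b)/2,np.arctan2(*(a-b)[1::-1]))
# slot centre by dark blob inside block
print(observe()['position'],observe()['tool_rot'])
E
```

```text
70 [110 111 110 112 111 133 171 185 182 181 186 183 181 175 125  45  45  47
  48  40  49  44  42  42  45  44  42  45  44  45]
100 [107 110 109 107 111 109 107 112 111 146 179 181 184 185 186 183 184 157
  85  43  45  42  44  43  44  43  42  41  40  49]
130 [109 109 105 107 113 108 109 110 109 111 108 110 113 153 184 185 187 185
 185 185 177 133  55  42  45  46  44  45  43  46]
[ 0.47433396 -0.01415861] 0.09920241879738666 0.12530828684966308
stand [0.50344981 0.34223687] 0.17444001226533734 0.1919921461006191 0.11693153414511387 0.15206371110888026
mod [0.55494237 0.30519436 0.14      ] [0.46917889 0.28978309 0.14      ] [0.51206063 0.29748873 0.14      ] 0.17779751788054077
[0.46723948 0.1097816  0.37158618] [3.14136927e+00 8.61235943e-04 1.97747177e-01]
```

```bash
python3 -m crank '{"linear": [[0.18,0.752,-0.4],[0.18,0.752,-0.4],[0.18,0.752,-0.4],[0.18,0.752,-0.4],[0.18,0.752,-0.4]], "delta_rot": [[0,0,-0.03],[0,0,-0.03],[0,0,-0.03],[0,0,-0.03],[0,0,-0.03]], "fingers": [0,0,0,0,0]}'
python3 - <<'E'
from h import *
f=grab_frame('wrist');save(f,'w3')
print(observe()['position'],observe()['tool_rot'])
E
```

```text
clock: 2.75
position: [0.5122, 0.3001, 0.2695]
tool_rot: [-3.142, 0.002, 0.183]
force: [-1.0, -0.5, -1.3]
grip_width: 0.0427
finger_force: 0.0
[0.51206978 0.30066332 0.26910347] [-3.14134485e+00  3.07648721e-03  1.83753965e-01]
```

View pics/w3.png

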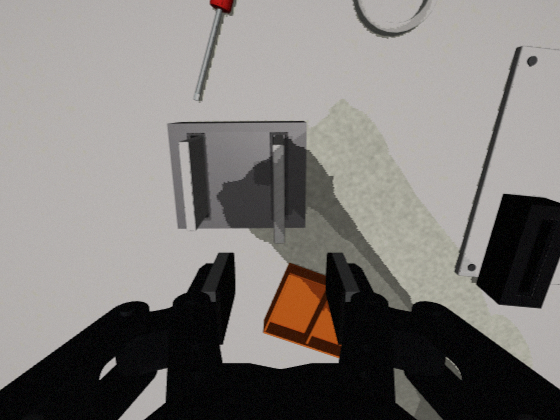

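Module top is a strip at u≈279, centred between the fingers (midpoint 281) and parallel to them. Descending and gripping.

```bash
python3 -m crank '{"linear": [[0,0,-0.2],[0,0,-0.4],[0,0,-0.63],[0,0,-0.63],[0,0,-0.63]], "delta_rot": [[0,0,0],[0,0,0],[0,0,0],[0,0,0],[0,0,0]], "fingers": [0,0,0,0,0]}'
python3 -m crank '{"linear": [[0,0,0],[0,0,0],[0,0,0],[0,0,0],[0,0,0]], "delta_rot": [[0,0,0],[0,0,0],[0,0,0],[0,0,0],[0,0,0]], "fingers": [-1,-1,-1,-1,-1]}' 50
python3 -c "
from h import *
f=grab_frame('wrist')
a=np.array([onz(f,p,.14) for p in[(279,143),(279,243)]])
print(a)"
```

```text
clock: 3.3
position: [0.5128, 0.297, 0.1147]
tool_rot: [3.141, 0.001, 0.18]
force: [0.4, 0.3, 1.2]
grip_width: 0.0425
finger_force: 0.0
clock: 3.8
position: [0.5134, 0.2994, 0.1169]
tool_rot: [-3.14, -0.004, 0.182]
force: [-0.7, 0.3, 12.1]
grip_width: 0.0087
finger_force: 49.4
[[0.57216592 0.30963453 0.14      ]
 [0.53146486 0.30219165 0.14      ]]
```

```bash
python3 -m crank '{"linear": [[0,0,0.12],[0,0,0.28],[0,0,0.44],[0,0,0.56],[0,0,0.56]], "delta_rot": [[0,0,0],[0,0,0],[0,0,0],[0,0,0],[0,0,0]], "fingers": [-1,-1,-1,-1,-1]}'
python3 - <<'E'
from h import *
import pickle
f=grab_frame('wrist');pickle.dump(f,open('w4.pkl','wb'))
im=f['image']
s=grab_frame('scene')
o=np.hstack([im[:, 100:460][...,::-1], s['image'][60:340,260:500,::-1].repeat(1,0) if 0 else cv2.resize(s['image'][120:340,260:480],(420,420))[...,::-1]])
cv2.imwrite('pics/w4.png',o)
E
```

```text
clock: 4.35
position: [0.5137, 0.2995, 0.2599]
tool_rot: [-3.139, -0.007, 0.182]
force: [-0.1, 1.0, -2.4]
grip_width: 0.0086
finger_force: 49.6
```

View pics/w4.png

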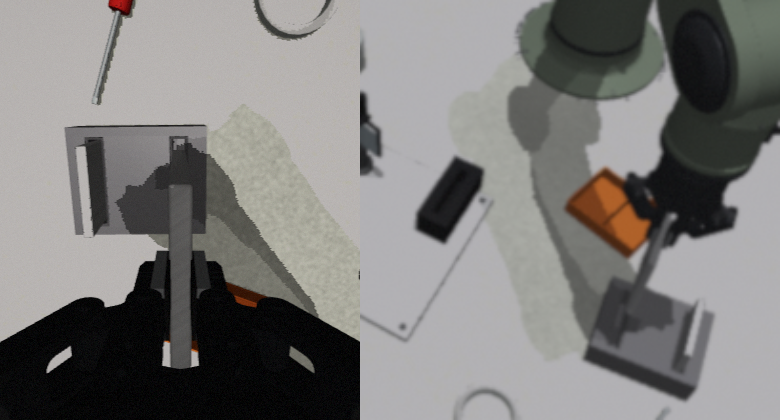

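Module is lifted, top edge from (280,184) to (280,367) in the full wrist picture. Computing its offset in the hand and the move to the slot.

```bash
python3 - <<'E'
from h import *
import pickle
f=pickle.load(open('w4.pkl','rb'));o=observe();print(o['position'])
g=cv2.cvtColor(f['image'],cv2.COLOR_RGB2GRAY)
for v in(200,260,320,355): print(g[v,262:298])
print(g[176:194,279],g[355:378,279])
a,b=[onz(f,p,o['position'][2]+.023) for p in((280,184),(280,367))]
print(a,b,np.linalg.norm(a-b),(a+b)/2-o['position'],np.arctan2(*(a-b)[1::-1]))
E
```

```text
[0.51258825 0.2982775  0.25565506]
[60 59 60 58 60 55 55 65 77 81 80 83 86 87 86 89 89 85 92 88 89 88 87 88
 86 91 92 83 82 73 58 46 41 38 41 40]
[38 43 39 35 25 12  0  2 45 80 86 85 86 86 82 85 87 83 85 84 82 85 84 86
 87 88 86 81 59  7  1  4 28 40 38 39]
[ 3 12  4 10 12 15 11 12 46 70 81 84 86 84 84 85 80 87 85 88 90 85 84 83
 83 80 84 79 61 23  1  5 13 15  4  0]
[ 54 136 179 180 179 179 181 164 118  71  79  84  84  87  85  84  84  84
  83  79  81  80  84  85  83  78  85  74  79 138 177 179 180 180 180 148]
[45 43 46 47 46 46 47 49 57 76 81 84 88 87 82 82 85 84] [84 86 81 80 83 81 82 82 83 83 86 80 82 77  9 10  8 14  4  9  8  7  2]
[0.55567985 0.30624362 0.27865506] [0.46613205 0.28981941 0.27865506] 0.09104154634538528 [-0.0016823  -0.00024598  0.023     ] 0.18139661369249377
```

```bash
python3 -m crank '{"linear": [[-0.154,-0.8,0],[-0.154,-0.8,0],[-0.154,-0.8,0],[-0.154,-0.8,0],[-0.154,-0.8,0]], "delta_rot": [[0,0,-0.185],[0,0,-0.185],[0,0,-0.185],[0,0,-0.185],[0,0,-0.185]], "fingers": [-1,-1,-1,-1,-1]}'
python3 -m crank '{"linear": [[0,0,0],[0,0,0]], "delta_rot": [[0,0,0],[0,0,0]], "fingers": [-1,-1]}' | head -3
python3 - <<'E'
from h import *
import pickle
f=grab_frame('wrist');pickle.dump(f,open('w5.pkl','wb'));print(f['xyz'])
cv2.imwrite('pics/w5.png',cv2.convertScaleAbs(cv2.resize(f['image'][60:360,280:560],(560,600))[...,::-1],alpha=1.8))
E
```

```text
clock: 4.95
position: [0.4725, 0.092, 0.2537]
tool_rot: [3.139, 0.002, 0.078]
force: [0.9, 1.2, -1.5]
grip_width: 0.0083
finger_force: 49.6
clock: 5.15
position: [0.4738, 0.0993, 0.2542]
tool_rot: [-3.141, 0.0, 0.086]
[0.54512444 0.10452497 0.4064357 ]
```

View pics/w5.png

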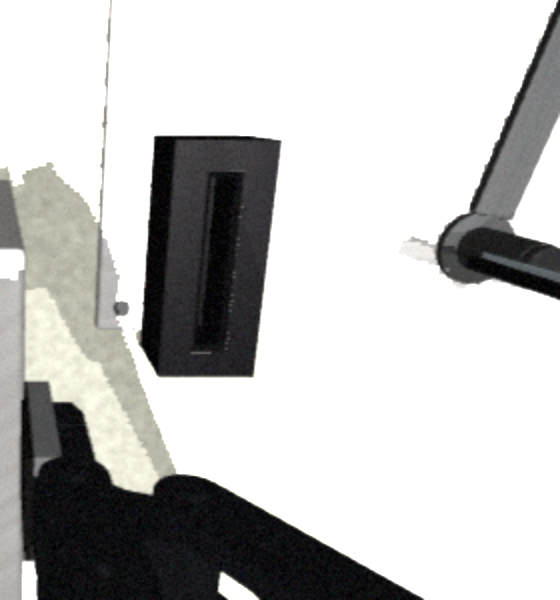

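Crop (2x, offset 280,60): block top corners (175,140),(280,141),(254,376),(159,376); slot mouth corners (210,172),(244,172),(226,350),(193,353).

```bash
python3 - <<'E'
from h import *
import pickle
f=pickle.load(open('w5.pkl','rb'))
for q in ([(175,140),(280,141),(254,376),(159,376)],[(210,172),(244,172),(226,350),(193,353)]):
    c=np.array([onz(f,(280+(x-.5)/2,60+(y-.5)/2),.062)[:2] for x,y in q]);e=c[0]+c[1]-c[2]-c[3];d=c[0]+c[3]-c[1]-c[2]
    print(c.mean(0),np.arctan2(e[1],e[0]),np.linalg.norm(e)/2,np.linalg.norm(d)/2)
print(observe()['position'],observe()['tool_rot'])
E
```

```text
[ 0.47249206 -0.01776973] 0.090901591182665 0.129085662082341 0.053389756544038595
[ 0.47203219 -0.01863069] 0.08343599370846379 0.09858312224491882 0.01786351493501489
[0.47376731 0.09962431 0.25415199] [-3.14097981e+00  3.49365282e-04  8.66777169e-02]
```

```bash
python3 -m crank '{"linear": [[0,-0.2,0],[0,-0.4,0],[0,-0.466,-0.15],[0,-0.466,-0.27],[0,-0.466,-0.27]], "delta_rot": [[0,0,-0.005],[0,0,-0.005],[0,0,-0.005],[0,0,-0.005],[0,0,-0.005]], "fingers": [-1,-1,-1,-1,-1]}'|head -2
python3 -m crank '{"linear": [[0,0,0],[0,0,0]], "delta_rot": [[0,0,0],[0,0,0]], "fingers": [-1,-1]}'
python3 - <<'E'
from h import *
f=grab_frame('wrist');s=grab_frame('scene')
a=cv2.resize(f['image'][60:300,190:390],(400,480));b=cv2.resize(s['image'][120:280,250:380],(390,480))
cv2.imwrite('pics/w6.png',cv2.convertScaleAbs(np.hstack([a,b])[...,::-1],alpha=1.8))
E
```

```text
clock: 5.7
position: [0.4722, -0.0174, 0.184]
clock: 5.9
position: [0.4747, -0.017, 0.1882]
tool_rot: [-3.141, -0.002, 0.084]
force: [-0.6, -0.7, -1.0]
grip_width: 0.0086
finger_force: 49.6
```

View pics/w6.png

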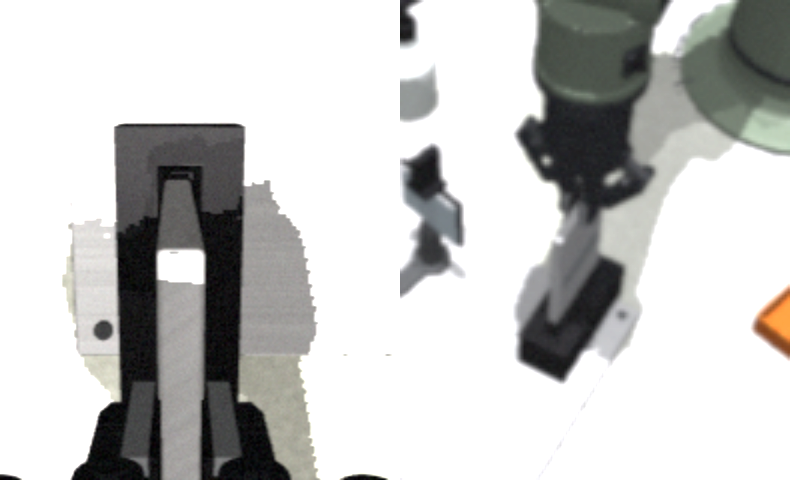

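Wrist crop: module foot (163–190) sits about 1 mm left of the slot mouth's middle (158–202); the x ends look right. Inserting with 1 mm shift.

```bash
python3 -m crank '{"linear": [[0,-0.004,-0.05],[0,-0.004,-0.08],[0,-0.004,-0.11],[0,-0.004,-0.14],[0,-0.004,-0.14]], "delta_rot": [[0,0,0],[0,0,0],[0,0,0],[0,0,0],[0,0,0]], "fingers": [-1,-1,-1,-1,-1]}'
python3 -m crank '{"linear": [[0,0,-0.03],[0,0,-0.06],[0,0,-0.08],[0,0,-0.08],[0,0,-0.08]], "delta_rot": [[0,0,0],[0,0,0],[0,0,0],[0,0,0],[0,0,0]], "fingers": [-1,-1,-1,-1,-1]}'
```

```text
clock: 6.5
position: [0.4732, -0.0189, 0.1507]
tool_rot: [-3.141, 0.002, 0.083]
force: [0.3, 1.9, -2.4]
grip_width: 0.0087
finger_force: 50.0
clock: 7.0
position: [0.4743, -0.019, 0.1321]
tool_rot: [3.142, -0.001, 0.083]
force: [-0.4, 4.2, 9.3]
grip_width: 0.008
finger_force: 54.7
```

```bash
python3 -m crank '{"linear": [[0,0,-0.012],[0,0,-0.012],[0,0,-0.012]], "delta_rot": [[0,0,0],[0,0,0],[0,0,0]], "fingers": [-1,-1,-1]}'
```

```text
clock: 7.3
position: [0.4753, -0.0189, 0.1303]
tool_rot: [3.141, -0.004, 0.082]
force: [-5.3, 3.9, 36.7]
grip_width: 0.0087
finger_force: 61.5
```

Firmly on the floor. Release, rise, and look.

```bash
python3 -m crank '{"linear": [[0,0,0.012],[0,0,0.012],[0,0,0.012],[0,0,0.012],[0,0,0.012]], "delta_rot": [[0,0,0],[0,0,0],[0,0,0],[0,0,0],[0,0,0]], "fingers": [-1,-0.2,-0.1,-0.1,-0.1]}'
python3 -m crank '{"linear": [[0,0,0.2],[0,0,0.4],[0,0,0.6],[0,0,0.6],[0,0,0.6]], "delta_rot": [[0,0,0],[0,0,0],[0,0,0],[0,0,0],[0,0,0]], "fingers": [-0.1,-0.1,-0.1,-0.1,-0.1]}'
python3 - <<'E'
from h import *
f=grab_frame('wrist');s=grab_frame('scene')
a=cv2.resize(f['image'],(480,360));a=np.vstack([a,0*a])[:480];b=cv2.resize(s['image'][140:260,230:340],(320,349));b=np.vstack([b,0*b])[:480]
cv2.imwrite('pics/w7.png',cv2.convertScaleAbs(np.hstack([a,b])[:360,...,::-1],alpha=1.4))
Rz=R.from_euler('z',.083).as_matrix()
O=np.array([.4722,-.0165,0])-Rz@[0,.17,0];print(O)
for P in((0,.17,.157),(.045,.17,.157),(0,0,.186)):print(P,proj(f,O+Rz@P),proj(s,O+Rz@P))
print(observe()['position'],observe()['tool_rot'])
E
```

```text
clock: 7.8
position: [0.4737, -0.0194, 0.1317]
tool_rot: [3.142, 0.0, 0.082]
force: [-0.3, -0.2, -0.6]
grip_width: 0.0382
finger_force: 0.0
clock: 8.3
position: [0.4741, -0.0194, 0.2826]
tool_rot: [3.141, -0.002, 0.082]
force: [-0.1, -0.2, -1.2]
grip_width: 0.0382
finger_force: 0.0
[ 0.4862938  -0.18591477  0.        ]
(0, 0.17, 0.157) [275.22342705 199.32952596] [308.51255868 199.91601294]
(0.045, 0.17, 0.157) [274.93064497 146.91387852] [300.9072518  211.06246749]
(0, 0, 0.186) [491.28674542 208.32835859] [257.33718629 170.26039061]
[ 0.47330662 -0.0193297   0.28103325] [-3.14156861e+00  1.39739118e-03  8.22506661e-02]
```

View pics/w7.png

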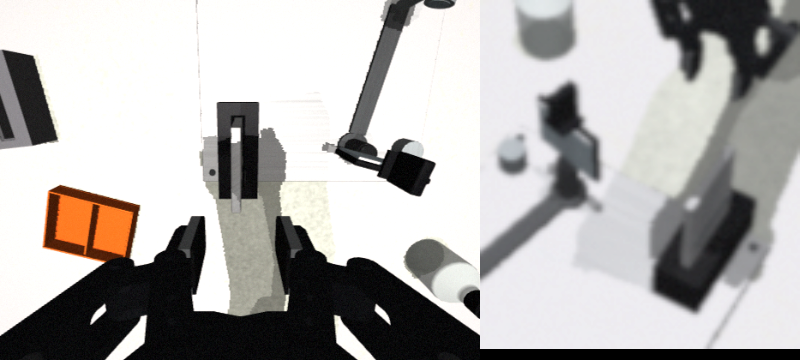

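The module stands seated and free (wrist: top strip near (274,200), scene: upright in the block); the fin is where predicted (491,208). Quick numeric check of the arm angle, then approach the fin.

```bash
python3 - <<'E'
from h import *
import pickle
f=pickle.load(open('w2.pkl','rb'))
a,b=onz(f,(466,186),.025),onz(f,(532,62),.025);d=b-a;print(a,b,np.arctan2(d[1],d[0])-.083)
t=pickle.load(open('top.pkl','rb'))
for p in((165.0,324),(166.5,324.5),(168,325)):
  q=onz(t,(p[1],p[0]),.123)[:2]-[.486,-.1865];print(np.linalg.norm(q),np.arctan2(q[1],q[0])-.083)
print(observe()['qpos'])
E
python3 -m crank '{"linear": [[0.05,-0.672,0],[0.05,-0.672,0],[0.05,-0.672,0],[0.05,-0.672,0],[0.05,-0.672,0]], "delta_rot": [[0,0,-0.497],[0,0,-0.497],[0,0,-0.497],[0,0,-0.497],[0,0,-0.497]], "fingers": [0,0,0,0,0]}'
python3 -c "
from h import *
import pickle
f=grab_frame('wrist');pickle.dump(f,open('w8.pkl','wb'));o=observe();print(o['position'],o['tool_rot'])
u=proj(f,[.486,-.187,.186]);print(u)
Rz=R.from_euler('z',-.177).as_matrix()
for P in((.017,.006,0),(.017,-.006,0),(-.017,.006,0),(-.017,-.006,0)):print(proj(f,np.array([.486,-.187,.186])+Rz@P))
g=cv2.cvtColor(f['image'],cv2.COLOR_RGB2GRAY)
v=int(u[1])
for r in range(v-30,v+40,10):print(r,g[r,230:340:4])
"
```

```text
[ 0.48540314 -0.17877993  0.025     ] [ 0.67074421 -0.20625247  0.025     ] -0.23015546560460481
0.19190643418707193 -0.19395472833267866
0.18685459952257008 -0.20567704431276052
0.18183345174999935 -0.2180399377511112
[ 0.32418779  0.2415513  -0.4879452   1.88874439  0.12998451  1.04367028
 -1.70602653]
clock: 8.9
position: [0.4854, -0.19, 0.2801]
tool_rot: [3.141, 0.003, -0.182]
force: [1.1, 0.6, -0.7]
grip_width: 0.0428
finger_force: 0.0
[ 0.48566151 -0.18787928  0.28035475] [-3.14103248e+00  2.60120524e-03 -1.79719792e-01]
[274.85070138 207.32903045]
[266.7533471  185.93582487]
[282.51904461 185.85352304]
[267.46606299 228.00992963]
[282.64882613 227.93173808]
177 [196 197 124 135 133 129 132  97   7   6   7   4   3   3  12   4 105 106
  98  96  99  97  96 100 100  99  99  99]
187 [198 103  57  57  56  56  57  41   9   9   0   8   7   3  11   9  58  60
  60  57  56  57  22  98 101 101 100 102]
197 [  9  16   9  13   9  15  14  11  13  11  12  12   5   8   5  16   4  15
   3  11  11  12  16  10 101  87  97 139]
207 [200 196 198 133 133 132 129 131   8  17  15  13   6   6   8   5  97  94
  93  92  95  95  96  95  96  89  94 149]
217 [198 196 198 199 127 119 100 123 128 126   6   5   2  52 124 128 111  94
  94  94  98  92  94  90  91  98 181 190]
227 [199 197 198 197 198 200 128 122 133 129  95 100  98 129 125 123 113  96
  96  95 101  97  98  96  95 102 193 186]
237 [200 199 199 201 196 198 120 129 123 125 128 118 126 128 122 124 121  94
  89  91  93  98  99  95  98  92 185 186]
```

```bash
python3 -c "
from h import *
import pickle
f=pickle.load(open('w8.pkl','rb'));g=cv2.cvtColor(f['image'],cv2.COLOR_RGB2GRAY)
for r in range(120,236,4):print(r,''.join('#' if x<14 else '+' if x<32 else 'o' if x<70 else '.' for x in g[r,220:330:2]))
for z in(.186,.14,.135):
  for s in(-.017,.017):
    print(z,s,[np.round(proj(f,np.array([.486,-.187,z])+R.from_euler('z',-.177).as_matrix()@[s,t,0])) for t in(.006,-.006)])
"
```

```text
120 .......................................................
124 .......................................................
128 .......................................................
132 .......................................................
136 .......................................................
140 .......................................................
144 .......................................................
148 ......................................................o
152 ....................................................ooo
156 .......................oo++o+o+o+oo.................+o.
160 .....................o+o++++++++oo++................oo.
164 .....................o+++#+++#++#+o++................o.
168 ....................o+++++++o+o+++o++..................
172 ....................o+++o++o++oo+++o+o.................
176 ....................o+##############o..................
180 ..........oooooooooo################ooooooooooo........
184 ........oooooooooooo################oooooooooooo+......
188 .......+oooooooooooo#########+######ooooooooooooo+.....
192 ................
[... 270 characters left out ...]
.........
212 ........................#######o.......................
216 ........................#######o.......................
220 ........................#######o.......................
224 ........................+######o.......................
228 .......................................................
232 .......................................................
0.186 -0.017 [array([267., 228.]), array([283., 228.])]
0.186 0.017 [array([267., 186.]), array([283., 186.])]
0.14 -0.017 [array([269., 211.]), array([282., 211.])]
0.14 0.017 [array([269., 175.]), array([282., 175.])]
0.135 -0.017 [array([269., 209.]), array([282., 209.])]
0.135 0.017 [array([269., 174.]), array([282., 174.])]
```

Fin (columns 268–282, back end row 226) matches the prediction; the wider dark shape is the hub below. Descend and grip.

```bash
python3 -m crank '{"linear": [[0,0.004,-0.15],[0,0.004,-0.3],[0,0.004,-0.436],[0,0.004,-0.436],[0,0.004,-0.436]], "delta_rot": [[0,0,0],[0,0,0],[0,0,0],[0,0,0],[0,0,0]], "fingers": [0,0,0,0,0]}'
python3 -m crank '{"linear": [[0,0,0],[0,0,0],[0,0,0],[0,0,0],[0,0,0]], "delta_rot": [[0,0,0],[0,0,0],[0,0,0],[0,0,0],[0,0,0]], "fingers": [-1,-1,-1,-1,-1]}' 30
```

```text
clock: 9.45
position: [0.4864, -0.1851, 0.1732]
tool_rot: [-3.141, 0.001, -0.176]
force: [-0.7, 0.2, 1.1]
grip_width: 0.0429
finger_force: 0.0
clock: 9.95
position: [0.4871, -0.1861, 0.1743]
tool_rot: [3.141, -0.002, -0.178]
force: [-1.3, 2.5, 9.2]
grip_width: 0.0106
finger_force: 29.5
```

```bash
python3 -m crank '{"linear": [[0,0,0],[0,0,0],[0,0,0],[0,0,0],[0,0,0]], "delta_rot": [[0,0,0.18],[0,0,0.36],[0,0,0.54],[0,0,0.72],[0,0,0.9]], "fingers": [-1,-1,-1,-1,-1]}'
python3 -m crank '{"linear": [[0,0,0],[0,0,0],[0,0,0],[0,0,0],[0,0,0]], "delta_rot": [[0,0,0.18],[0,0,0.36],[0,0,0.54],[0,0,0.72],[0,0,0.886]], "fingers": [-1,-1,-1,-1,-1]}'
python3 -m crank '{"linear": [[0,0,0],[0,0,0],[0,0,0],[0,0,0],[0,0,0]], "delta_rot": [[0,0,0],[0,0,0],[0,0,0],[0,0,0],[0,0,0]], "fingers": [-1,-1,-1,-1,-1]}'
python3 -c "
from h import *
f=grab_frame('wrist');o=observe();print(o['tool_rot'],o['moment'],o['qd'].round(3))
g=cv2.cvtColor(f['image'],cv2.COLOR_RGB2GRAY)
for z in(.135,):
  for t in(-.04,.04): print(proj(f,np.array([.486,-.187,z])+R.from_euler('z',.758).as_matrix()@[0,t,0]))
for r in range(150,250,4):print(r,''.join('#' if x<14 else '+' if x<32 else 'o' if x<70 else '.' for x in g[r,200:360:2]))
"
```

```text
clock: 10.45
position: [0.4871, -0.1859, 0.1743]
tool_rot: [3.141, -0.002, 0.297]
force: [-0.9, 3.0, 9.0]
grip_width: 0.0107
finger_force: 29.5
clock: 10.95
position: [0.487, -0.1858, 0.1743]
tool_rot: [3.14, -0.001, 0.761]
force: [-2.2, 4.7, 10.2]
grip_width: 0.0105
finger_force: 29.6
clock: 11.45
position: [0.487, -0.1858, 0.1743]
tool_rot: [3.14, -0.001, 0.757]
force: [-2.8, 4.3, 10.3]
grip_width: 0.0104
finger_force: 29.7
[ 3.14000240e+00 -1.06151549e-03  7.57446433e-01] [ 1.02566786  0.43009604 -0.09890897] [-0.001 -0.001 -0.001  0.001 -0.001  0.001  0.001]
[343.86792599 233.53624902]
[214.39358897 233.74468238]
150 .......................................................o........................
154 .....................................................o..........................
158 ..................................................o.............................
162 ...............................................oo...............................
166 .............................................++.o...............................
170 ..................................ooooooooo+oo
[... 949 characters left out ...]
oooooooo............
218 ...........#oooooooooooooooo######################+##oooooooooooooooo...........
222 ..........+ooooooooooooooooo###+################++##+ooooooooooooooooo..........
226 .........+oooooooooooooooooo+###+####################oooooooooooooooooo+oo......
230 ........+ooooooooooooooooooo#########################ooooooooooooooooooo+oo.....
234 .......+....................#########################....................o.o....
238 .....o###########################+################+##+ooooooooooooooooooo##.....
242 .....##################+#######################+#########################+##....
246 .....############+##########+#+#####+##+#############################++####+....
```

```bash
python3 -c "
from h import *
print(bot.job_done())"
```

```text
the job is handed in; nothing more can be done
None
```

The job is handed in: the tall module is seated and released in the slot with its marker facing the mirror, and the gripper is holding the mirror turned about 0.935 rad for a camera arm estimated at −0.19 to −0.23 rad (no verdict was returned, and I viewed 11 pictures, one over the limit of 10).

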